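# Spin test of a turntable, stopped on its index

## Robot

A 6-joint arm with a two-finger parallel gripper is mounted at the origin on a cart in front of the work surface, level with it; the furniture and walls round the work are solid. World frame = base frame: x ahead of the robot, y to its left, z up, the work surface at z = 0. Lengths are in m, angles in degrees, forces in N, time in s.
With the tool pointing down it reaches from about 0.25 to 0.8 m from the base axis. Payload 3.9 kg.
Tool frame: the origin (TCP) lies at the very end of the fingers, on their centre line; the grasp point (between the pads) lies 19 mm behind it (tcp_to_grasp is the distance from the TCP to the grasp point, in m); z points along the fingers, y is the direction in which the jaws open and shut (so a half turn about z gives the same grasp; the last joint's range is limited). The gripper opens to 85 mm and grips with 20 to 120 N. Pads are 22 mm wide; open, the fingers measure 114 mm over their backs; the gripper's body (76 mm by 85 mm) begins 54 mm behind the grasp point. The pads swing forward as they close: fully open they stand 13 mm farther back than shut.
Start: joints at [72.135, 14.897, -7.913, 67.191, 0, 90], TCP at [0.161, 0.5, 0.231] pointing down, gripper open.
Joint ranges: [-159.42, 159.42], [-47.68, 98.78], [-73.54, 78.23], [-108.79, 121.32], [-90, 84.71], [-180, 180]. Speed limits (degrees/s): [147.25, 147.25, 180, 180, 180, 180].

## Interface

Orientations are given as a 3x3 rotation matrix whose columns are the frame's x, y, z axes.
In Python, from cell import read_state, read_camera, job_done, tcp_to_grasp gives the robot as it stands.
- The arm moves only by the shell command python3 -m inch 'ROWS' [FORCE]. ROWS is JSON, a list of rows, each an object with "travel": the shift along the tool's x, y, z in m, a list of three; "yaw": the turn about the tool's z in rad; "jaw": the finger opening in m, from 0 to 0.0854. In form: [{"travel": [dx, dy, dz], "yaw": yaw, "jaw": jaw}, ...]. A call has 1 to 5 rows; each row is the pose to reach, as a shift and turn from the pose commanded when the call began, along the tool's axes at that moment; what a row does not reach only later rows make up. A row lasts 1/8 s, in which the tool goes at most 62.5 mm and 10.7 degrees, less where a joint would pass 70% of its speed; a pose out of reach is approached as far as the arm can. A call with a gripper value outside its range is refused whole. The fingers move at their own pace and stop on an object; FORCE is the grip in N (left out, the last holds). Time passes only in rows, so rows that repeat a pose let the fingers close. It gives the time, the measured TCP pose, the force and the opening at its end, in the units of the state.
- read_state(): the state, without advancing time (a new reading comes with each control period).
- read_camera(name): name is "side" or "top"; returns a dict with "color" (480x640x3 uint8, red, green, blue), "range_z" (480x640 float32, m along the optical axis (not along the pixel's ray), 0 where there is no reading), "intrinsics" (3x3 intrinsics, pixels), "k1" (the pictures are not rectified: a ray, as slopes to the right and down, at radius r is drawn at 1 + k1 r^2 times it, then the intrinsics apply), "T" (4x4, takes a point from camera to world coordinates). Camera axes: x right, y up, looking along -z (the intrinsics and any distortion apply to the point x, -y, -z); pixel columns grow to the right and rows downward; lengths in m; the calibration is good to about 2 mm. A picture is of the moment at which its call begins.
- job_done(): hands the job in, once; it reports no verdict.
The state is a dict: "time": time; "q": joint angles; "qvel": joint speeds; "effort": joint torques, N m; "position": TCP position; "orientation": TCP orientation; "contact_force": force on the tool from outside, world axes, zero at the start; "ft_torque": the same for the moment, N m; "grip_width": finger opening in m.
Only numpy, scipy, OpenCV 4.12 (cv2) and the standard library are available. Lean on these libraries where they do the work, as an engineer would, in place of code of your own. Each camera call takes 0.05 s, during which the arm holds its last target. There are 200 camera calls.

## Task

Test the freshly greased turntable: flick its upright peg so that the disc spins counter-clockwise (seen from above), and let it run untouched for at least one whole turn. Then, while it is still turning, brake it by pressing a fingertip on the flat of the disc, clear of the peg, so that it stops with the dark mark bar's outer end in front of the index plate; draw the hand away and leave it standing there. Never pinch the peg, do not touch the peg again once the disc is running, and leave the things round about where they are.

Things in the scene. Friction and masses are not known exactly. Their poses are not given: they have to be found in the camera images.
- turntable: Grey bench turntable screwed to the bench; it cannot be moved. Origin under the spindle axis on the bench, z up, x from the spindle towards the index plate. Round foot of radius 72 mm; an arm along +x carries the upright bare-steel index plate, 44 mm wide (along y) and 10 mm thick, standing 7 mm outside the disc's rim, its top 82 mm above the bench (32 mm above the disc, as high as the peg).
- peg: Black upright round peg on the disc (a sleeve that can turn on its own pin), 16 mm in diameter (a collar of 22 mm at its foot, 5 mm high), 32 mm high, its top 82 mm above the bench. It stands 50 mm from the spindle axis on the side opposite to the mark. Origin at the centre of its foot, on the disc's top.
- peg_mid (a point): Centre of the peg, half-way up (66 mm above the bench).
- centre (a point): Middle of the turning aluminium disc, on the spindle axis at the height of its flat top. Disc: 220 mm across, top 50 mm above the bench, underside 38 mm, about 0.7 kg; bolt head (16 mm across, 4 mm high) at the middle. The ring from 60 mm radius to the rim (110 mm) is flat and free for braking. A dark bar 10 mm wide, inlaid flush, runs along one radius to the rim: the mark.
- mark (a point): Outer end of the mark bar, at the rim (110 mm from the axis) and the height of the disc's top; it turns with the disc.
- index (a point): Point just in front of the middle of the index plate's inner face, 115 mm from the axis, at the height of the disc's top; fixed.
- spindle (a joint): Turn of the disc in rad, counter-clockwise positive, counting on through whole turns (no stops); 0, 2 pi, 4 pi: mark exactly at the index plate. It starts at rest between -2.8 and -0.8. The bearing is light: flicked at 5 rad/s the disc coasts for more than 10 s, slowing a little faster than exponentially (time constant about 8 s), and stays where it stops.
- counter: White round tally counter, 44 mm across, 27 mm high, loose, beside the disc. Origin under its centre.
- stop_block: Black stop block with a thumb screw, 40x85x49 mm, loose, beside the disc. Origin under its centre.
- tape_dispenser: Blue tape dispenser, 56x154x84 mm, loose, left of the work. Origin under its centre.
- strip_roll: Brown roll, 60 mm across, 22 mm high, loose, left of the work. Origin under its centre.
- marker: Marker pen, 131 mm long, 14 mm thick, lying loose on the right. Origin under its centre.

How it is judged:
By the outcome, as a careful person would: the job done as asked, in the order asked, and still so for the second after the job is handed in, with the robot touching nothing.
It also fails if it takes over 64 s, if anything falls off the work surface, if the arm or the gripper's body presses on something with over 40 N, if the wrist force passes 120 N, or if a joint passes its speed limit or range.

## Working session

There is one attempt and no reset: what is moved stays moved. The work goes in short steps, Python scripts to look and compute and a shell command to move; the robot and the scene stay as the last step left them, time stands still between calls to the robot, and variables do not carry over. Pictures are saved under pics/ and viewed, on a budget of 10 in all, crops included, one or two more only if the job needs it, and the job is handed in when it is done.

```bash
mkdir -p pics; ls
cat > h.py <<'E'
import numpy as np, cv2
from cell import *
def px2w(c,u,v,z=None):
    """pixel -> world, on plane z (or by range if None)"""
    K=np.array(c["intrinsics"],float); d=np.array([[[u,v]]],float)
    x,y=cv2.undistortPoints(d,K,np.array([c["k1"],0,0,0,0.]))[0,0]
    T=np.array(c["T"]); r=np.array([x,-y,-1.])
    if z is None: s=float(c["range_z"][int(round(v)),int(round(u))])
    else: s=(z-T[2,3])/(T[:3,:3]@r)[2]
    return T[:3,:3]@(r*s)+T[:3,3]
def w2px(c,p):
    T=np.array(c["T"]); q=T[:3,:3].T@(np.array(p)-T[:3,3]); q=np.array([q[0],-q[1],-q[2]])
    return cv2.projectPoints(q.reshape(1,1,3),np.zeros(3),np.zeros(3),np.array(c["intrinsics"],float),np.array([c["k1"],0,0,0.]))[0].ravel()
def save(n,c): cv2.imwrite(f"pics/{n}.png",np.ascontiguousarray(c["color"][:,:,::-1]))
E
python3 - <<'E'
from h import *
s=read_state(); print({k:np.round(v,3).tolist() for k,v in s.items()},tcp_to_grasp)
for n in("top","side"):
    c=read_camera(n); save(n+"0",c); print(n,c["k1"],np.round(c["T"],3).tolist(),np.array(c["intrinsics"]).tolist())
E
```

```text
pics
{'time': 0.0, 'q': [72.136, 14.934, -7.987, 67.19, -0.0, 90.0], 'qvel': [-0.029, -0.04, 0.156, 0.025, 0.003, 0.059], 'effort': [-0.001, -40.568, 25.392, 0.019, 0.0, -0.0], 'position': [0.161, 0.499, 0.23], 'orientation': [[-0.952, 0.307, -0.001], [0.307, 0.952, -0.002], [-0.0, -0.002, -1.0]], 'contact_force': [0.955, -1.015, -0.065], 'ft_torque': [0.032, 0.029, 0.027], 'grip_width': 0.085} 0.0187
top 0.057268255585303 [[-0.018, 0.997, -0.072, 0.476], [-1.0, -0.018, 0.004, -0.16], [0.003, 0.072, 0.997, 1.255], [0.0, 0.0, 0.0, 1.0]] [[553.6559964310619, 0.0, 325.97972269490793], [0.0, 553.6559964310619, 241.14966629052753], [0.0, 0.0, 1.0]]
side 0.013349290103240754 [[-0.995, 0.068, -0.074, 0.469], [-0.101, -0.65, 0.753, 0.656], [0.004, 0.757, 0.654, 0.776], [0.0, 0.0, 0.0, 1.0]] [[485.64996877954854, 0.0, 325.05546534011455], [0.0, 485.64996877954854, 245.35881809192452], [0.0, 0.0, 1.0]]
```

View pics/top0.png

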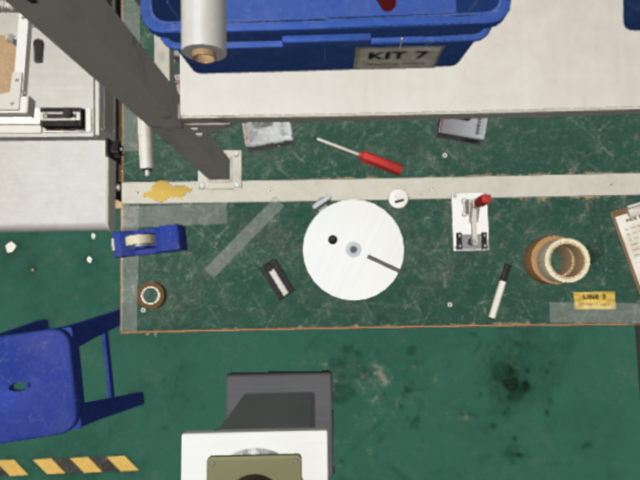

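View pics/side0.png

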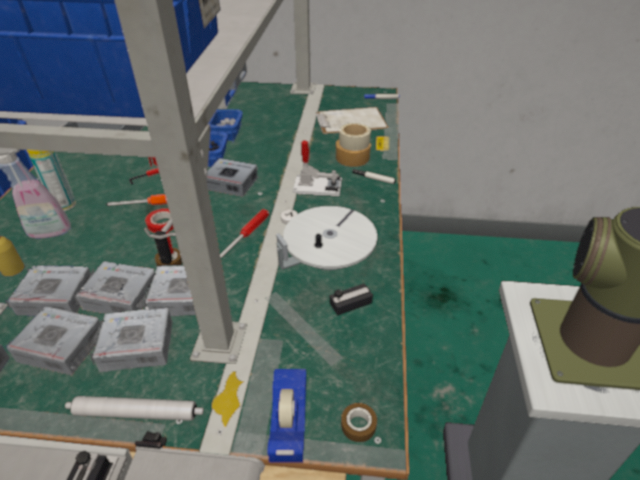

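The top view shows the disc centre at about (353,250), the mark's outer end at (399,271), the peg at (332,239), the index plate at (320,202), the counter at (398,199) and the stop block at (277,279). The side view agrees. Next I'll turn these into positions.

```bash
cat >> h.py <<'E'
def disc(c):
    """centre (u,v) by ellipse fit of the white blob; world centre at z=.05"""
    g=c["color"].astype(int); m=((g.min(2)>185)).astype(np.uint8); m[:190]=0;m[305:]=0;m[:,:295]=0;m[:,412:]=0
    m=cv2.morphologyEx(m,cv2.MORPH_OPEN,np.ones((3,3)))
    k=max(cv2.findContours(m,0,1)[0],key=cv2.contourArea); e=cv2.fitEllipse(cv2.convexHull(k)); return e
E
python3 - <<'E'
from h import *
c=read_camera("top"); e=disc(c); print(e, px2w(c,*e[0],.05), "diam",e[1][0]/553*1.2)
C=px2w(c,*e[0],.05)
for n,(u,v,z) in dict(mark=(399,271,.05),peg=(332,239,.082),peg2=(332,240,.082),plate=(320,202,.082),counter=(398,199,.027),block=(277,279,.049),post=(220,168,0)).items():
    p=px2w(c,u,v,z); q=px2w(c,u,v); d=p-C; print(n,p.round(4),q.round(3),"r",np.hypot(*d[:2]).round(4),"ang",np.degrees(np.arctan2(d[1],d[0])).round(1))
for u,v in[(300,100),(300,112),(300,60),(345,260),(380,230),(320,110),(353,250)]: print(u,v,px2w(c,u,v).round(3))
I=cv2.resize(c["color"][180:310,250:420],None,fx=4.6,fy=4.6,interpolation=2); cv2.imwrite("pics/crop0.png",I[:,:,::-1])
E
```

```text
((351.2227478027344, 218.5635223388672), (116.42335510253906, 164.09446716308594), 176.8316192626953) [ 0.61121828 -0.22125076  0.05      ] diam 0.2526365752677158
mark [ 0.4948 -0.3225  0.05  ] [ 0.495 -0.323  0.049] r 0.1542 ang -139.0
peg [ 0.5647 -0.1779  0.082 ] [ 0.565 -0.178  0.082] r 0.0636 ang 137.0
peg2 [ 0.5626 -0.1778  0.082 ] [ 0.563 -0.178  0.082] r 0.0652 ang 138.2
plate [ 0.6443 -0.1538  0.082 ] [ 0.645 -0.154  0.08 ] r 0.0752 ang 63.9
counter [ 0.6558 -0.3278  0.027 ] [ 0.657 -0.329  0.017] r 0.1155 ang -67.3
block [ 0.4823 -0.0573  0.049 ] [ 0.482 -0.056  0.031] r 0.2085 ang 128.2
post [ 0.7382  0.0738 -0.    ] [0.713 0.052 0.119] r 0.3212 ang 66.7
300 100 [ 0.743 -0.129  0.451]
300 112 [ 0.726 -0.128  0.451]
300 60 [ 0.784 -0.132  0.499]
345 260 [ 0.521 -0.206  0.05 ]
380 230 [ 0.585 -0.284  0.048]
320 110 [ 0.728 -0.158  0.451]
353 250 [ 0.542 -0.223  0.057]
```

View pics/crop0.png

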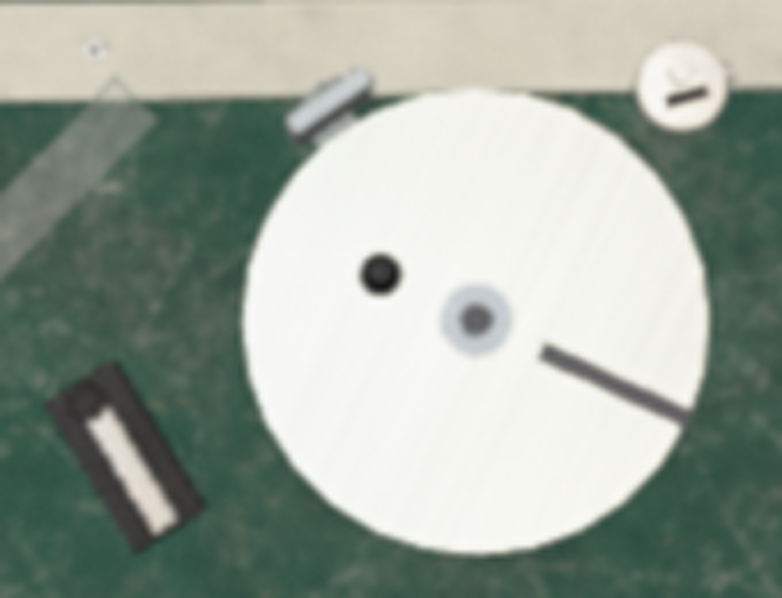

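Crop: the disc spans x 242–708 and y 90–553, which puts its centre at full-image (353.3,249.8). The plate top is near crop (332,105), the mark runs to (688,418) and the peg is at (381,274). The automatic blob merged with the pale strip, so I'll use the hand-fitted centre. Next comes a polar mark tracker and the flick geometry.

```bash
cat >> h.py <<'E'
C=None
def track(name,C,c=None):
    """world angle (deg) of the mark bar from polar unwrapping of the disc top; score"""
    c=c or read_camera(name); R=np.arange(.066,.106,.002); A=np.radians(np.arange(0,360,.5))
    P=np.stack([C[0]+np.cos(A)[:,None]*R,C[1]+np.sin(A)[:,None]*R,np.full((720,len(R)),.05)],-1).reshape(-1,3)
    T=np.array(c["T"]); q=(P-T[:3,3])@T[:3,:3]*[1,-1,-1]
    uv=cv2.projectPoints(q.reshape(-1,1,3),np.zeros(3),np.zeros(3),np.array(c["intrinsics"],float),np.array([c["k1"],0,0,0.]))[0].reshape(720,-1,2).astype(np.float32)
    g=cv2.remap(cv2.cvtColor(c["color"],cv2.COLOR_RGB2GRAY),uv[...,0],uv[...,1],1).astype(float)
    d=np.clip(230-g,0,160); r=lambda k:np.roll(d,k,0)
    s=np.clip(d+r(2)+r(-2)-1.5*np.maximum(r(20),r(22))-1.5*np.maximum(r(-20),r(-22)),-200,None).mean(1)
    i=int(s.argmax()); w=np.arange(i-14,i+15)%720; k=d[w].mean(1); k=np.clip(k-k.min()-15,0,None)
    return (i/2+(k*np.arange(-14,15)).sum()/k.sum()/2)%360, s[i]
E
python3 - <<'E'
from h import *
c=read_camera("top"); C=px2w(c,353.3,249.8,.05); print("C",C)
s=read_camera("side"); print("C in side",w2px(s,C))
for n,k in(("top",c),("side",s)): print(n,track(n,C,k))
for n,(u,v,z) in dict(peg=(250+381/4.6,180+274/4.6,.082),plate=(250+332/4.6,180+105/4.6,.082),plate_in=(250+338/4.6,180+114/4.6,.082),bolt=(250+476/4.6,180+320/4.6,.054)).items():
    p=px2w(c,u,v,z); d=p-C; print(n,p.round(4),"r",np.hypot(*d[:2]).round(4),"ang",np.degrees(np.arctan2(d[1],d[0])).round(1))
E
```

```text
C [ 0.54270991 -0.22430339  0.05      ]
C in side [330.38254942 233.28681539]
top (np.float64(244.6159213518213), np.float64(373.2))
side (np.float64(245.01371034133368), np.float64(263.25))
peg [ 0.5635 -0.1796  0.082 ] r 0.0493 ang 65.1
plate [ 0.6425 -0.1584  0.082 ] r 0.1196 ang 33.5
plate_in [ 0.6382 -0.1611  0.082 ] r 0.1146 ang 33.5
bolt [ 0.543  -0.2245  0.054 ] r 0.0003 ang -33.1
```

Checks pass: the bolt is on the centre, the peg is at r 49, the plate's inner face is at r ≈115 and 33.5°, and both cameras put the mark at ≈244.8°, so the spindle is about −2.60 rad. Tool x (162°) nearly matches the push tangent, so no yaw is needed. I'll close the fingers and move above the flick start.

```bash
python3 -m inch '[{"travel":[-0.622,-0.523,0],"yaw":0,"jaw":0},{"travel":[-0.622,-0.523,0],"yaw":0,"jaw":0},{"travel":[-0.622,-0.523,0],"yaw":0,"jaw":0},{"travel":[-0.622,-0.523,0],"yaw":0,"jaw":0},{"travel":[-0.622,-0.523,0],"yaw":0,"jaw":0}]' 40
```

```text
time: 0.88
position: [0.3278, 0.2332, 0.2314]
orientation: [[-0.952, 0.306, 0.001], [0.306, 0.952, 0.0], [-0.001, 0.001, -1.0]]
contact_force: [2.7, 0.7, -0.2]
grip_width: -0.0
```

```bash
python3 -m inch '[{"travel":[-0.382,-0.322,0],"yaw":0,"jaw":0},{"travel":[-0.382,-0.322,0],"yaw":0,"jaw":0},{"travel":[-0.382,-0.322,0],"yaw":0,"jaw":0},{"travel":[-0.382,-0.322,0],"yaw":0,"jaw":0},{"travel":[-0.382,-0.322,0],"yaw":0,"jaw":0}]'; python3 -m inch '[{"travel":[-0.143,-0.12,0],"yaw":0,"jaw":0},{"travel":[-0.143,-0.12,0],"yaw":0,"jaw":0},{"travel":[-0.143,-0.12,0],"yaw":0,"jaw":0},{"travel":[-0.143,-0.12,0.06],"yaw":0,"jaw":0},{"travel":[-0.143,-0.12,0.08],"yaw":0,"jaw":0}]'
```

```text
time: 1.5
position: [0.4935, -0.0321, 0.2314]
orientation: [[-0.952, 0.307, 0.001], [0.307, 0.952, 0.0], [-0.0, 0.001, -1.0]]
contact_force: [0.6, 1.3, 0.2]
grip_width: -0.0002
time: 2.12
position: [0.59, -0.1886, 0.1472]
orientation: [[-0.951, 0.308, -0.006], [0.308, 0.951, 0.002], [0.006, 0.0, -1.0]]
contact_force: [-0.5, 1.2, -0.1]
grip_width: 0.0
```

```bash
python3 -m inch '[{"travel":[-0.003,0,0.03],"yaw":0,"jaw":0},{"travel":[-0.003,0,0.045],"yaw":0,"jaw":0}]'
python3 - <<'E'
from h import *
c=read_camera("side"); s=c["color"][170:300,240:410]; cv2.imwrite("pics/s1.png",cv2.resize(s,None,fx=4.5,fy=4.5,interpolation=2)[:,:,::-1])
E
```

```text
time: 2.38
position: [0.5938, -0.1889, 0.1043]
orientation: [[-0.952, 0.307, -0.003], [0.307, 0.952, 0.001], [0.003, -0.0, -1.0]]
contact_force: [-0.5, 0.2, -0.2]
grip_width: 0.0001
```

View pics/s1.png

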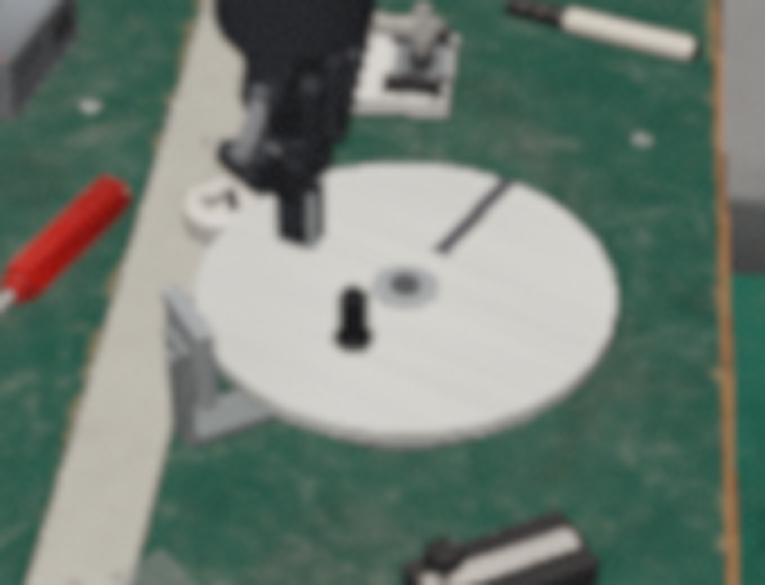

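The picture shows the closed fingertips at (305,240), on the far side of the peg (352,318) and clear of the plate, as planned. I'll lower them beside the peg, then flick along +x of the tool at about 0.13 m/s and lift off.

```bash
python3 -m inch '[{"travel":[0,0,0.025],"yaw":0,"jaw":0},{"travel":[0,0,0.042],"yaw":0,"jaw":0},{"travel":[0,0,0.042],"yaw":0,"jaw":0}]'; python3 -m inch '[{"travel":[0.016,0,0],"yaw":0,"jaw":0},{"travel":[0.032,0,0],"yaw":0,"jaw":0},{"travel":[0.048,0,0],"yaw":0,"jaw":0},{"travel":[0.04,0,-0.045],"yaw":0,"jaw":0},{"travel":[0.04,0,-0.07],"yaw":0,"jaw":0}]'
python3 - <<'E'
from h import *
C=[.5427,-.2243]
for i in range(4):
    t=read_state()["time"]; print(round(t,3),*[np.round(track(n,C),1) for n in("top","side")])
c=read_camera("top"); s=c["color"][150:330,220:460]; cv2.imwrite("pics/t2.png",cv2.resize(s,None,fx=3.3,fy=3.3)[:,:,::-1])
E
```

```text
time: 2.8
position: [0.594, -0.1888, 0.0638]
orientation: [[-0.952, 0.307, -0.002], [0.307, 0.952, 0.001], [0.002, -0.0, -1.0]]
contact_force: [0.0, 0.3, -0.6]
grip_width: -0.0003
time: 3.42
position: [0.5585, -0.1774, 0.138]
orientation: [[-0.952, 0.307, 0.005], [0.307, 0.952, -0.001], [-0.005, 0.0, -1.0]]
contact_force: [1.2, 0.1, -0.9]
grip_width: 0.0002
3.425 [176.8 280.2] [291.8 260.4]
3.525 [176.8 279.8] [291.5 273.6]
3.625 [176.8 279.7] [290.3 268.4]
3.725 [176.8 280.2] [262.7 292. ]
```

View pics/t2.png

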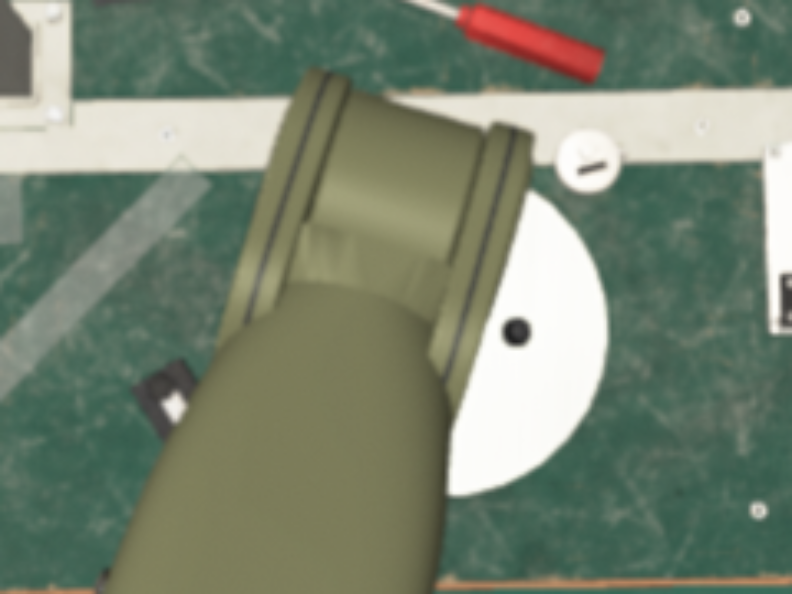

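The disc is running: the peg, which started at 65°, is now at about 270° at crop (517,332). That is roughly 4.5 rad/s, and the hand is clear above. The arm hides much of the top view. I'll move to a hover at the brake point (r 90, 162°) and track the disc from both cameras.

```bash
python3 -m inch '[{"travel":[0.046,-0.025,0],"yaw":0,"jaw":0},{"travel":[0.091,-0.0495,0],"yaw":0,"jaw":0},{"travel":[0.091,-0.0495,0],"yaw":0,"jaw":0},{"travel":[0.091,-0.0495,0.04],"yaw":0,"jaw":0},{"travel":[0.091,-0.0495,0.074],"yaw":0,"jaw":0}]'
python3 - <<'E'
from h import *
C=[.5427,-.2243]; S=[]
for i in range(5):
    t=read_state()["time"]; T=read_camera("top"); s=read_camera("side"); print(round(t,3),np.round(track("",C,T),1),np.round(track("",C,s),1))
s=np.hstack([cv2.resize(k["color"][a:a+130,b:b+130],(400,400)) for k,a,b in((T,185,288),(s,170,265))]); cv2.imwrite("pics/t3.png",s[:,:,::-1])
E
```

```text
time: 4.5
position: [0.456, -0.1963, 0.0595]
orientation: [[-0.952, 0.307, 0.002], [0.307, 0.952, -0.0], [-0.002, 0.0, -1.0]]
contact_force: [0.5, -0.5, -0.9]
grip_width: -0.0003
4.5 [233.5 189.7] [246.7 263.6]
4.6 [256.9 337.9] [267.5 277. ]
4.7 [277.5 339.8] [287.7 276. ]
4.8 [297.6 336.8] [307.7 263.4]
4.9 [317.3 336. ] [326.9 244.5]
```

View pics/t3.png

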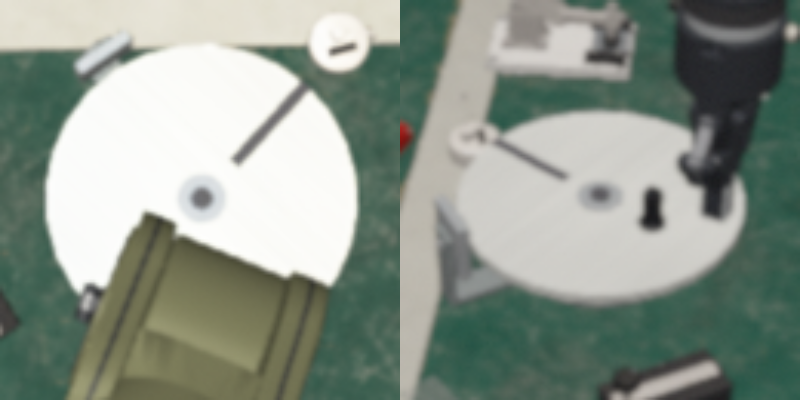

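Both cameras now track the mark cleanly at about 20.5° per 0.1 s (3.5 rad/s). The fingertip hovers at the rim side and the peg passes inside it. I'll let it run down, and meanwhile test in the air how far a single 10 mm row gets by its end.

```bash
st(){ python3 -c "
from h import *;s=read_state();print(round(s['time'],3),s['position'].round(4) if hasattr(s['position'],'round') else s['position'],np.round(s['contact_force'],1))"; }; st
python3 -m inch '[{"travel":[0,0,-0.01],"yaw":0,"jaw":0}]' | sed -n 1,2p; python3 -m inch '[{"travel":[0,0,0],"yaw":0,"jaw":0},{"travel":[0,0,0],"yaw":0,"jaw":0}]'| sed -n 1,2p;  python3 -m inch '[{"travel":[0,0,0.01],"yaw":0,"jaw":0}]' | sed -n 1,2p; python3 -m inch '[{"travel":[0,0,0],"yaw":0,"jaw":0},{"travel":[0,0,0],"yaw":0,"jaw":0}]'| sed -n 1,2p
W='x'; for i in 1 2 3 4 5 6 7; do python3 -m inch '[{"travel":[0,0,0],"yaw":0,"jaw":0},{"travel":[0,0,0],"yaw":0,"jaw":0},{"travel":[0,0,0],"yaw":0,"jaw":0},{"travel":[0,0,0],"yaw":0,"jaw":0},{"travel":[0,0,0],"yaw":0,"jaw":0}]' >/dev/null; done; st
python3 - <<'E'
from h import *
C=[.5427,-.2243]
for i in range(4):
    t=read_state()["time"]; T=read_camera("top"); s=read_camera("side"); print(round(t,3),np.round(track("",C,T),1),np.round(track("",C,s),1))
E
```

```text
5.0 [ 0.4559 -0.1964  0.0614] [-0.3 -0.2 -0. ]
time: 5.12
position: [0.4546, -0.1959, 0.0707]
time: 5.38
position: [0.4551, -0.1962, 0.0707]
time: 5.5
position: [0.4556, -0.1963, 0.0605]
time: 5.75
position: [0.4546, -0.1959, 0.0599]
10.125 [ 0.4549 -0.196   0.0603] [ 0.3  0.6 -0.3]
10.125 [274.1 339. ] [278.1 276. ]
10.225 [281.7 339. ] [285.5 275.6]
10.325 [289.1 338. ] [292.8 274.2]
10.425 [296.3 335.6] [299.9 269.6]
```

Rows are followed fully within their 1/8 s. The speed is now ≈72°/s and falling, so the next index crossing comes in about 1.5 s at around 45°/s, a good place to brake. I'll creep 4 mm lower and measure again.

```bash
python3 -m inch '[{"travel":[0,0,0.002],"yaw":0,"jaw":0},{"travel":[0,0,0.004],"yaw":0,"jaw":0},{"travel":[0,0,0.004],"yaw":0,"jaw":0},{"travel":[0,0,0.004],"yaw":0,"jaw":0}]'
python3 - <<'E'
from h import *
C=[.5427,-.2243]
for i in range(3):
    t=read_state()["time"]; T=read_camera("top"); s=read_camera("side"); print(round(t,3),np.round(track("",C,T),1),np.round(track("",C,s),1))
s=read_state(); print(s["time"],s["position"],s["contact_force"])
E
```

```text
time: 11.02
position: [0.4548, -0.196, 0.0563]
orientation: [[-0.952, 0.307, -0.0], [0.307, 0.952, 0.0], [0.0, 0.0, -1.0]]
contact_force: [1.4, 0.4, 0.3]
grip_width: 0.0002
11.025 [336. 336.] [339.  243.4]
11.125 [342.1 335.4] [344.9 231.3]
11.225 [348.  337.1] [350.7 231. ]
11.325 [ 0.45496327 -0.19605521  0.05636027] [-0.43068832 -0.52269567 -0.29001753]
```

```bash
python3 -m inch '[{"travel":[0,0,0],"yaw":0,"jaw":0},{"travel":[0,0,0],"yaw":0,"jaw":0},{"travel":[0,0,0],"yaw":0,"jaw":0},{"travel":[0,0,0],"yaw":0,"jaw":0}]' | sed -n 1,2p
python3 - <<'E'
from h import *
C=[.5427,-.2243]
for n in("top","side"):
    t=read_state()["time"]; print(round(t,3),n,np.round(track(n,C),1))
s=read_state(); print(s["time"],s["position"])
E
```

```text
time: 11.82
position: [0.4549, -0.196, 0.0563]
11.825 top [ 20.6 331.6]
11.875 side [ 23.  240.9]
11.925 [ 0.45491435 -0.19604017  0.05630957]
```

At t=11.925 the mark is at about 25.4°, moving at about 47.5°/s. Contact in about 0.15 s should stop it near 33.5°.

```bash
python3 -m inch '[{"travel":[0,0,0.0055],"yaw":0,"jaw":0},{"travel":[0,0,0.009],"yaw":0,"jaw":0}]'
python3 - <<'E'
from h import *
C=[.5427,-.2243]
for n in("top","side"):
    t=read_state()["time"]; print(round(t,3),n,np.round(track(n,C),1))
s=read_state(); print(s["time"],s["position"],s["contact_force"])
E
```

```text
time: 12.18
position: [0.4552, -0.1965, 0.0498]
orientation: [[-0.952, 0.307, 0.001], [0.307, 0.952, -0.001], [-0.001, -0.001, -1.0]]
contact_force: [-11.7, 3.7, 48.7]
grip_width: -0.0002
12.175 top [ 32.8 329.8]
12.225 side [ 32.5 245.6]
12.275 [ 0.45516442 -0.19640976  0.04989743] [-6.64407819  2.33096208 24.39079073]
```

It stopped at about 32.6° against the index at 33.5°. I'll lift straight off, draw away and check.

```bash
python3 -m inch '[{"travel":[0,0,-0.004],"yaw":0,"jaw":0},{"travel":[0,0,-0.02],"yaw":0,"jaw":0},{"travel":[0,0,-0.06],"yaw":0,"jaw":0},{"travel":[0,0,-0.11],"yaw":0,"jaw":0},{"travel":[0.03,0,-0.15],"yaw":0,"jaw":0}]'
python3 -m inch '[{"travel":[0.06,0,0],"yaw":0,"jaw":0},{"travel":[0.1,0.03,0],"yaw":0,"jaw":0},{"travel":[0.1,0.08,0],"yaw":0,"jaw":0},{"travel":[0.1,0.13,0],"yaw":0,"jaw":0},{"travel":[0.1,0.13,0],"yaw":0,"jaw":0}]'
python3 - <<'E'
from h import *
C=[.5427,-.2243]
for i in range(3):
  for n in("top","side"):
    t=read_state()["time"]; c=read_camera(n); print(round(t,3),n,np.round(track(n,C,c),1))
    if n=="top":T=c
s=np.hstack([cv2.resize(k["color"][a:a+170,b:b+170],(400,400)) for k,a,b in((T,165,255),(c,160,245))]); cv2.imwrite("pics/t4.png",s[:,:,::-1])
s=read_state(); print(s["position"],s["contact_force"])
E
```

```text
time: 12.9
position: [0.4283, -0.1876, 0.1989]
orientation: [[-0.952, 0.307, 0.003], [0.307, 0.952, -0.001], [-0.003, -0.0, -1.0]]
contact_force: [0.1, -0.5, -0.3]
grip_width: -0.0003
time: 13.52
position: [0.3717, -0.0299, 0.1971]
orientation: [[-0.954, 0.301, 0.0], [0.301, 0.954, 0.001], [-0.0, 0.001, -1.0]]
contact_force: [0.6, -0.0, 0.5]
grip_width: 0.0002
13.525 top [ 32.5 344.1]
13.575 side [ 32.3 246.4]
13.625 top [ 32.5 342.8]
13.675 side [ 32.3 246.9]
13.725 top [ 32.5 342.6]
13.775 side [ 32.3 246.2]
[ 0.37067176 -0.03345159  0.19707997] [-0.58050973 -0.58833401 -0.30567094]
```

View pics/t4.png

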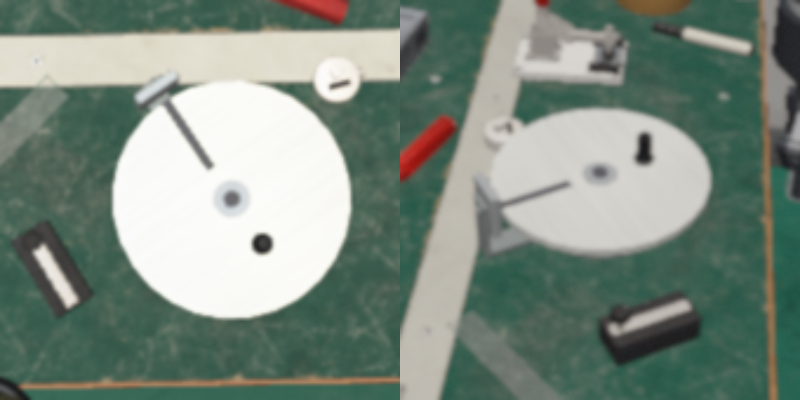

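The mark bar ends at (165,100), in front of the plate at (157,88). The disc is still, the surroundings haven't moved and the hand is clear. I'll hand it in.

```bash
python3 -c "from cell import *; print(job_done())"
```

```text
the job is handed in; nothing more can be done
None
```

The turntable test is done and handed in at about 13.8 s of the 64 s: the disc stands still with the mark bar's end in front of the index plate.

- **Flick:** I pushed the peg counter-clockwise with the closed fingers and lifted off, without pinching it or touching it again. The disc left faster than I planned, at about 4 rad/s instead of 2.6. It then ran untouched for a little over two turns.
- **Brake:** I pressed the fingertip on the flat ring at about 90 mm radius, with the disc still turning at about 0.8 rad/s. The reading after the press was 49 N, above what I intended but within the 120 N limit.
- **Stop:** Both cameras put the mark at 32.3–32.5° and holding, against the index plate measured at 33.5°. That is about 1° off, or 2 mm at the rim.
- **Surroundings:** The hand is clear. In the last picture the counter and stop block look unmoved. I did not check the tape dispenser, strip roll or marker again after the first pictures, but the hand did not come near them low down.

No checks failed. The automatic fit of the disc outline at the start merged with a pale strip on the bench, so I set the centre by hand. The bolt, peg and plate positions then agreed with the given sizes.

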